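# Hold a test cassette in the reader slot

## Robot

A 6-joint arm with a two-finger parallel gripper is mounted at the origin on the work surface. World frame = base frame: x ahead of the robot, y to its left, z up, the work surface at z = 0. Lengths are in m, angles in rad, forces in N, time in s.
With the tool pointing down it reaches from about 0.375 to 0.825 m from the base axis. Payload 5.5 kg.
Tool frame: the origin (TCP) lies at the very end of the fingers, on their centre line; the grasp point (between the pads) lies 19 mm behind it; z points along the fingers, x is the direction in which the jaws open and shut, and the axes are right-handed (so a half turn about z gives the same grasp; the last joint's range is limited). The gripper opens to 85 mm and grips with 20 to 120 N. Pads are 22 mm wide; open, the fingers measure 114 mm over their backs; the gripper's body (76 mm by 85 mm) begins 54 mm behind the grasp point. The pads swing forward as they close: fully open they stand 13 mm farther back than shut.
Start: joints at [1.176, 0.314, -0.047, 1.21, 0, 1.571], TCP at [0.231, 0.554, 0.231] pointing down, gripper open.
Joint ranges: [-2.67, 2.67], [-0.69, 1.73], [-1.03, 1.25], [-2.08, 2.16], [-1.42, 1.45], [-3.14, 3.14]. Speed limits (rad/s): [2.39, 2.39, 3.01, 3.14, 3.14, 3.14].

## Interface

Orientations are given as a 3x3 rotation matrix whose columns are the frame's x, y, z axes.
In Python, from cell import observe, camera, camera_info, ctrl gives the robot as it stands.
- The arm moves only by the shell command python3 -m jog 'ROWS'. ROWS is a JSON object of lists of equal length, an entry for each row: "turn": the turn, a rotation vector about the world's x, y, z in degrees, a list of three; "offset": the shift along the world's x, y, z in cm, a list of three; "fingers": the gripper command: -1 is fully open, 1 is shut, values between are in proportion. A call has 1 to 20 rows; each row is the pose to reach, as a shift and turn from the pose commanded when the call began; what a row does not reach only later rows make up. A row lasts 1/8 s, in which the tool goes at most 62.5 mm and 10.7 degrees, less where a joint would pass 70% of its speed; a pose out of reach is approached as far as the arm can. A call with a gripper value outside its range is refused whole. The fingers move at their own pace and stop on an object; the grip force is fixed at half the most. Time passes only in rows, so rows that repeat a pose let the fingers close. It gives the time, the measured TCP pose, the force and the opening at its end, in the units of the state.
- observe(): the state, without advancing time (a new reading comes with each control period).
- camera(name): name is "scene" or "top" or "wrist"; returns the picture (420x560x3 uint8, blue, green, red); there is no depth.
- camera_info(name): a dict with "fov_y" (degrees; the focal length in pixels is half the picture's height over the tangent of half this angle, whatever the lens; pixels are square), "cx", "cy" (the principal point, pixels), "pose" (4x4, takes a point from camera to world coordinates). Camera axes: x right, y down, z forward; pixel columns grow to the right and rows downward; lengths in m; the calibration is good to about 2 mm. A picture is of the moment at which its call begins: read the wrist's pose just before it. camera_info takes no time and is no camera call; for the wrist camera it gives the pose at the moment of the call.
- ctrl.hand_in(): hands the job in, once; it reports no verdict.
The state is a dict: "clock": time; "joint_positions": joint angles; "qvel": joint speeds; "tau": joint torques, N m; "tcp_pos": TCP position; "orientation": TCP orientation; "force": force on the tool from outside, world axes, zero at the start; "moment": the same for the moment, N m; "width": finger opening in m.
Only numpy, scipy, OpenCV 4.12 (cv2) and the standard library are available. Lean on these libraries where they do the work, as an engineer would, in place of code of your own. Each camera call takes 0.05 s, during which the arm holds its last target. There are 200 camera calls.

## Task

Uncover the cassette reader: lift the orange dust cover off its slot and set it, right way up and balanced, centred on the narrow raised rest. Then take the green-headed test cassette from the stand, pass it upright, foot first, down through the reader's slot until the slot's rim is level with the middle of the blue band, and keep holding it there in the gripper without jamming it against the slot: finish while still holding it. Leave the other cassettes and everything else on the counter where they are.

Things in the scene. Friction and masses are not known exactly. Their poses are not given: they have to be found in the camera images.
- reader: Cassette reader: fixed white box 150 (x) x 170 (y) x 130 mm tall with a grey deck flush in its flat top. Origin: centre of its underside on the counter, z up. Does not move during the job, but stands elsewhere and turned by up to 0.35 rad in each run.
- reader_slot (a point): Centre of the mouth of the reader's slot, in the plane of its top (130 mm above the counter); axes as the reader's. A vertical pit 18 mm (x) by 64 mm (y), 100 mm deep, 3 mm chamfer round the mouth: 2 mm wider than the cassette across its thickness, 4 mm along its width. A cassette let go drops to the bottom, too deep.
- cover: Orange dust cover lying loose on the reader's top over the slot: plate 50 (x) x 90 (y) x 6 mm with an upright black bar grip on top, 14 (x) x 50 (y), rising from 6 to 40 mm above the underside, centred. Origin: centre of the plate's underside, z up. 0.05 to 0.1 kg.
- rest: Fixed cover rest: steel foot 90 (x) x 120 (y) x 8 mm on the counter, a web, and on it a narrow white-topped beam 30 (x) x 100 (y) mm whose flat top is 70 mm above the counter. Origin: centre of its underside, z up.
- rest_top (a point): Centre of the top of the rest's beam, 70 mm above the counter; axes as the rest's (x across the beam, y along it).
- stand: Fixed aluminium cassette stand, 200 (x) x 86 (y) x 36 mm tall, with three wells 65 mm apart along x, each 20 (x) x 64 (y) mm and 30 mm deep (floor 6 mm above the counter). Each holds one cassette, in any order, sticking out 100 mm. Origin: centre of its underside, z up.
- cassette: White slab-shaped test cassette, 16 (x) x 60 (y) x 130 mm tall, standing in a well of the stand. Body up to 95 mm; its green head (16 x 36 mm, 95 to 130 mm above the foot) is what one grips, across the 16 mm. A blue band runs round the body from 44 to 56 mm above the foot. Origin: centre of the foot, z up. Same both ways round; 0.07 to 0.14 kg. This is the one to use.
- spare_a: White slab-shaped test cassette, 16 (x) x 60 (y) x 130 mm tall, standing in a well of the stand. Body up to 95 mm; its yellow head (16 x 36 mm, 95 to 130 mm above the foot) is what one grips, across the 16 mm. A blue band runs round the body from 44 to 56 mm above the foot. Origin: centre of the foot, z up. Same both ways round; 0.07 to 0.14 kg. Not to be disturbed.
- spare_b: White slab-shaped test cassette, 16 (x) x 60 (y) x 130 mm tall, standing in a well of the stand. Body up to 95 mm; its red head (16 x 36 mm, 95 to 130 mm above the foot) is what one grips, across the 16 mm. A blue band runs round the body from 44 to 56 mm above the foot. Origin: centre of the foot, z up. Same both ways round; 0.07 to 0.14 kg. Not to be disturbed.
- reagent: Green bottle, 68 mm across, 170 mm tall, standing loose. Origin: centre of its underside. Not to be disturbed.
- mouse: Grey computer mouse, 100 (x) x 58 (y) x 26 mm, loose. Origin: centre of its underside. Not to be disturbed.
- specimen: Clear specimen jar with a red cap, 60 mm across, 60 mm tall, loose. Origin: centre of its underside. Not to be disturbed.
- tipbox: Blue pipette-tip box with a clear lid, 82 (x) x 122 (y) x 67 mm, loose. Origin: centre of its underside. Not to be disturbed.
Mind the look-alikes: they are no part of the job. Of the things that look like the cover, the smallest one is meant.

How it is judged:
By the outcome, as a careful person would: the job done as asked, in the order asked, and still so for the second after the job is handed in, while the arm keeps its last pose, push and grip.
It also fails if it takes over 64 s, if anything falls off the work surface, if the arm or the gripper's body presses on something with over 40 N, if the wrist force passes 120 N, or if a joint passes its speed limit or range.

## Working session

There is one attempt and no reset: what is moved stays moved. The work goes in short steps, Python scripts to look and compute and a shell command to move; the robot and the scene stay as the last step left them, time stands still between calls to the robot, and variables do not carry over. Pictures are saved under pics/ and viewed, about 8 in all and at most 12, crops included, and the job is handed in when it is done.

```bash
mkdir -p pics; ls
python3 - <<'E'
from cell import *
import cv2,numpy as np
for n in ("scene","top"):
    cv2.imwrite(f"pics/{n}0.png",camera(n)); i=camera_info(n); print(n,i["fov_y"],i["cx"],i["cy"],{k:v for k,v in i.items() if k not in("pose","fov_y","cx","cy")}); print(np.round(i["pose"],3))
o=observe(); print({k:np.round(v,3) for k,v in o.items()})
E
```

```text
pics
scene 42.30435911763271 277.4162923497264 213.73350105338926 {}
[[-0.131  0.608 -0.783  1.7  ]
 [ 0.991  0.077 -0.106  0.16 ]
 [-0.004 -0.79  -0.612  0.976]
 [ 0.     0.     0.     1.   ]]
top 46.398892947944304 275.9028599928006 204.60194881032703 {}
[[-1.000e-03 -9.900e-01  1.440e-01  3.810e-01]
 [-1.000e+00 -0.000e+00 -8.000e-03  1.400e-02]
 [ 8.000e-03 -1.440e-01 -9.900e-01  1.279e+00]
 [ 0.000e+00  0.000e+00  0.000e+00  1.000e+00]]
{'clock': np.float64(0.1), 'joint_positions': array([ 1.176,  0.314, -0.048,  1.21 ,  0.   ,  1.571]), 'qvel': array([ 0.002, -0.001,  0.001,  0.   ,  0.   ,  0.   ]), 'tau': array([ 1.0000e-03, -5.4077e+01,  3.4054e+01,  1.1000e-02, -0.0000e+00,
        0.0000e+00]), 'tcp_pos': array([0.231, 0.553, 0.231]), 'orientation': array([[ 0.385,  0.923, -0.001],
       [ 0.923, -0.385, -0.001],
       [-0.002, -0.   , -1.   ]]), 'force': array([-0.536, -0.829, -0.466]), 'moment': array([-0.005,  0.034,  0.049]), 'width': np.float64(0.085)}
```

View pics/scene0.png

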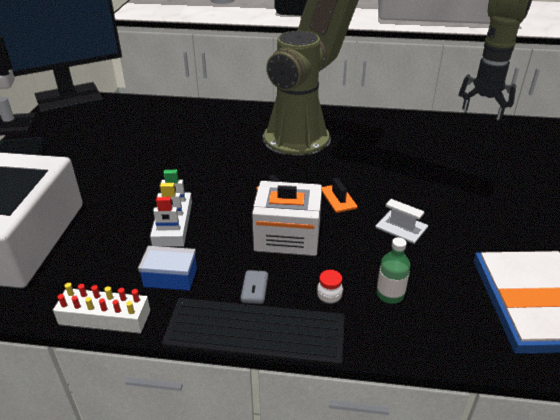

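View pics/top0.png

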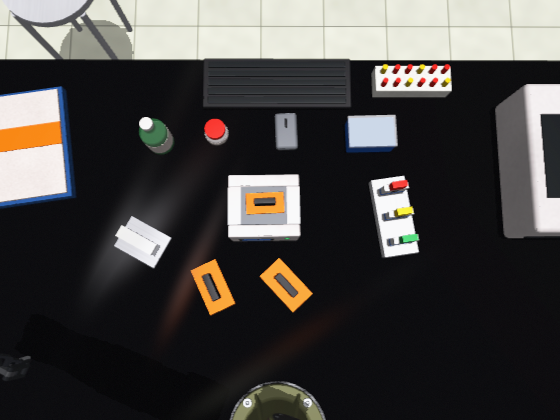

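The top view shows the orange cover on the reader at (265,202), the rest beam at (138,240), and the green-headed cassette at (405,240). The two larger orange look-alikes lie on the counter at (212,287) and (286,285).

```bash
cat > h.py <<'E'
from cell import *
import cv2,numpy as np
def ray(info,px,z):
    """pixels -> world points on plane z"""
    px=np.atleast_2d(px).astype(float); f=210/np.tan(np.radians(info["fov_y"])/2); P=np.array(info["pose"])
    d=np.c_[(px[:,0]-info["cx"])/f,(px[:,1]-info["cy"])/f,np.ones(len(px))]@P[:3,:3].T
    return P[:3,3]+d*((z-P[2,3])/d[:,2])[:,None]
def mask(img,lo,hi,roi=None):
    m=cv2.inRange(cv2.cvtColor(img,cv2.COLOR_BGR2HSV),np.array(lo),np.array(hi))
    if roi: k=np.zeros_like(m); x0,y0,x1,y1=roi; k[y0:y1,x0:x1]=255; m&=k
    return m
def rect(info,m,z,minarea=15):
    """world min-area rects of blobs: centre, long, short, angle of long axis deg"""
    out=[]
    for c in cv2.findContours(m,cv2.RETR_EXTERNAL,cv2.CHAIN_APPROX_NONE)[0]:
        if cv2.contourArea(c)<minarea: continue
        w=ray(info,c[:,0],z)[:,:2]*1000
        (cx,cy),(a,b),t=cv2.minAreaRect(w.astype(np.float32))
        if a<b:a,b,t=b,a,t+90
        out.append((round(cx,1),round(cy,1),round(a,1),round(b,1),round((t+90)%180-90,1)))
    return out
ORANGE=((5,150,120),(18,255,255)); GREEN=((50,120,60),(80,255,255)); WHITE=((0,0,190),(180,40,255))
E
python3 - <<'E'
from h import *
im=cv2.imread("pics/top0.png"); i=camera_info("top")
print("cover",rect(i,mask(im,*ORANGE,(235,180,295,225)),.136))
print("others",rect(i,mask(im,*ORANGE,(180,250,320,320)),.006))
print("green",rect(i,mask(im,*GREEN,(380,225,425,260)),.136))
print("yellow",rect(i,mask(im,(22,120,120),(35,255,255),(380,200,425,225)),.136))
print("red",rect(i,mask(im,(0,150,120),(4,255,255),(380,175,425,200)),.136))
for t in(170,200,225): print("rest",rect(i,mask(im,(0,0,t),(180,40,255),(105,210,180,275)),.07))
print("reader",rect(i,mask(im,(0,0,190),(180,60,255),(215,165,310,250)),.13))
E
```

```text
cover [(552.3, 30.7, 88.3, 49.5, -87.0)]
others [(354.3, 165.9, 125.3, 70.9, 25.3), (359.6, -21.8, 125.9, 70.4, 43.3)]
green [(467.8, -305.0, 40.8, 15.3, -80.6)]
yellow [(533.0, -299.8, 37.5, 17.3, -79.7)]
red [(596.7, -290.3, 37.2, 16.2, -80.4)]
rest [(467.9, 337.3, 123.4, 84.2, 61.6)]
rest [(467.8, 337.7, 122.7, 83.5, 61.4)]
rest [(468.0, 337.2, 120.6, 82.3, 61.3)]
reader [(546.7, 33.6, 169.2, 146.0, -90.0)]
```

```bash
python3 - <<'E'
from h import *
i=camera_info("wrist");o=observe();R=np.array(o["orientation"]);P=np.array(i["pose"])
print(i["fov_y"],i["cx"],i["cy"]);print(np.round(R.T@P[:3,:3],3),np.round(R.T@(P[:3,3]-o["tcp_pos"]),3))
E
python3 -m jog '{"turn":[[0,0,-10],[0,0,-20],[0,0,-30],[0,0,-40],[0,0,-40],[0,0,-40]],"offset":[[4,-3,2],[8,-7,4],[12,-10.5,6],[16,-14,7],[19.5,-17.5,7],[19.5,-17.5,7]],"fingers":[-1,-1,-1,-1,-1,-1]}'
python3 - <<'E'
from h import *
i=camera_info("wrist");im=camera("wrist");cv2.imwrite("pics/w1.png",im);np.save("w1.npy",i["pose"])
E
```

```text
69.29798511137618 283.3802375040608 208.59748118110545
[[ 1.     0.     0.   ]
 [-0.     0.953  0.303]
 [-0.    -0.303  0.953]] [ 0.    -0.077 -0.143]
clock: 0.85
tcp_pos: [0.4278, 0.3764, 0.301]
orientation: [[0.89, 0.456, 0.0], [0.456, -0.89, -0.001], [-0.0, 0.001, -1.0]]
force: [-0.2, 0.3, -0.4]
width: 0.0854
```

View pics/w1.png

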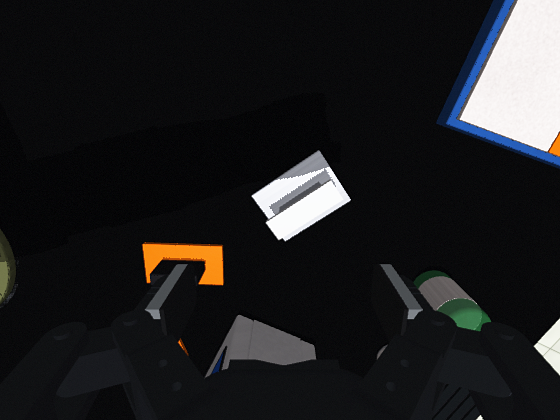

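The rest shows at (300,195), with its white beam top at the near edge, from about (266,222) to (350,200). I'll zoom in to get its corners.

Run:
```python
import cv2
im=cv2.imread("pics/w1.png")[140:250,240:365]
cv2.imwrite("pics/w1c.png",cv2.resize(im,None,fx=5,fy=5,interpolation=cv2.INTER_NEAREST))
```

```text
(no output)
```

View pics/w1c.png

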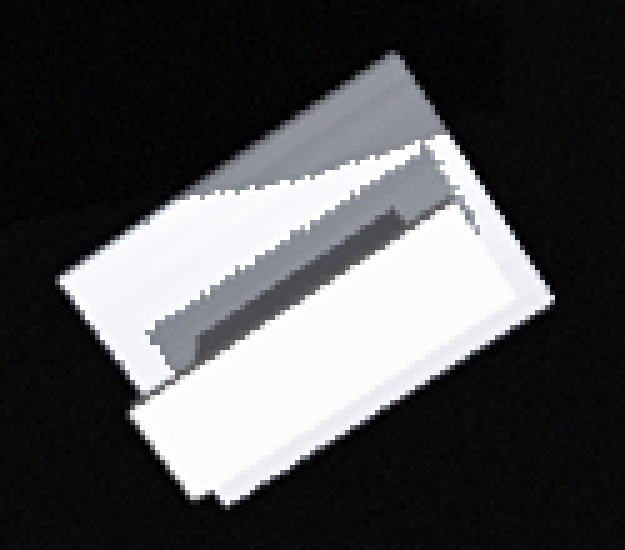

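The beam-top corners in the crop are (130,405), (192,500), (515,297) and (457,203). The foot corners are (58,282), (395,52), (555,297) and (225,507).

```bash
python3 - <<'E'
from h import *
i=dict(camera_info("wrist"));i["pose"]=np.load("w1.npy")
for c,z in(([(130,405),(192,500),(515,297),(457,203)],.07),([(58,282),(395,52),(555,297),(225,507)],.008)):
    w=ray(i,np.array(c)/5-.4+[240,140],z)[:,:2]*1000
    print(w.round(0).tolist(),cv2.minAreaRect(w.astype(np.float32)),w.mean(0))
E
python3 -m jog '{"turn":[[0,0,-6],[0,0,-12],[0,0,-18],[0,0,-24],[0,0,-24],[0,0,-24]],"offset":[[2,-6,0],[4,-12,0],[6,-18,0],[8,-24,0],[7,-34.5,0],[7,-34.5,0]],"fingers":[-1,-1,-1,-1,-1,-1]}'
python3 - <<'E'
from h import *
i=camera_info("wrist");im=camera("wrist");cv2.imwrite("pics/w2.png",im);np.save("w2.npy",i["pose"])
m=mask(im,*ORANGE)
for z in (.136,.006):print(rect(i,m,z))
print(np.round(observe()["tcp_pos"],4))
E
```

```text
[[434.0, 314.0], [461.0, 297.0], [509.0, 385.0], [483.0, 400.0]] ((471.85211181640625, 348.531494140625), (100.17711639404297, 31.35611343383789), 60.26137924194336) [471.66705005 349.0068733 ]
[[405.0, 317.0], [461.0, 422.0], [539.0, 381.0], [482.0, 275.0]] ((471.50994873046875, 348.712646484375), (119.51502227783203, 88.02505493164062), 61.81123352050781) [471.55847078 348.76550651]
clock: 1.65
tcp_pos: [0.4951, 0.0328, 0.3009]
orientation: [[0.998, 0.059, -0.001], [0.059, -0.998, 0.0], [-0.001, -0.0, -1.0]]
force: [0.3, 0.2, 0.3]
width: 0.0855
[(399.6, 16.6, 88.5, 49.0, 43.2), (554.0, 30.0, 89.5, 50.0, -87.3), (396.3, 148.7, 88.2, 49.4, 25.1)]
[(360.9, -22.9, 125.8, 69.7, 43.2), (580.5, -3.9, 127.3, 71.1, -87.3), (356.2, 165.0, 125.4, 70.3, 25.1)]
[0.4945 0.0287 0.3011]
```

View pics/w2.png

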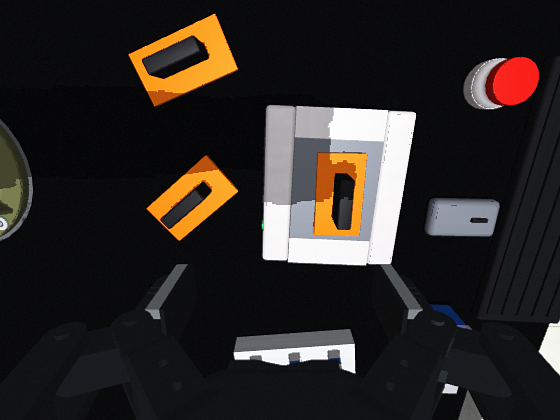

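The wrist view agrees with the top view: the cover is at (553.5, 30.3) mm and measures 89.5x50, while the look-alikes measure 125x70. The rest is at (471.6, 348.8), with its beam axis at 61.6°. Next I move above the grip and descend.

```bash
python3 -m jog '{"turn":[[0,0,-0.7],[0,0,-0.7],[0,0,-0.7],[0,0,-0.7],[0,0,-0.7]],"offset":[[4,-0.3,-3],[5.75,-0.4,-7],[5.75,-0.4,-9],[5.75,-0.4,-9],[5.75,-0.4,-9]],"fingers":[-1,-1,-1,-1,-1]}'
python3 -c "
from h import *
i=camera_info('wrist');im=camera('wrist');cv2.imwrite('pics/w3.png',im)
print(rect(i,mask(im,*ORANGE),.136)); o=observe();print(o['tcp_pos'],o['orientation'])"
```

```text
clock: 2.33
tcp_pos: [0.5535, 0.0308, 0.2122]
orientation: [[0.999, 0.048, 0.001], [0.048, -0.999, 0.0], [0.001, -0.0, -1.0]]
force: [0.7, 0.1, 1.2]
width: 0.0851
[(431.3, 25.9, 79.8, 43.7, 43.2), (554.3, 30.0, 89.0, 49.6, -87.2), (428.1, 143.9, 79.0, 43.9, 25.2)]
[0.55381717 0.03061001 0.21259015] [[ 9.98858033e-01  4.77438029e-02  1.77730897e-03]
 [ 4.77434605e-02 -9.98859603e-01  2.34648792e-04]
 [ 1.78648516e-03 -1.49525950e-04 -9.99998393e-01]]
```

```bash
python3 -m jog '{"turn":[[0,0,0],[0,0,0],[0,0,0],[0,0,0],[0,0,0],[0,0,0],[0,0,0],[0,0,0]],"offset":[[0.05,-0.05,-4],[0.05,-0.05,-7],[0.05,-0.05,-7],[0.05,-0.05,-7],[0.05,-0.05,-7],[0.05,-0.05,-7],[0.05,-0.05,-7],[0.05,-0.05,-7]],"fingers":[-1,-1,-1,1,1,1,1,1]}'
python3 -c "
from h import *
i=camera_info('wrist');im=camera('wrist');cv2.imwrite('pics/w4.png',im)"
```

```text
clock: 3.38
tcp_pos: [0.5544, 0.0294, 0.142]
orientation: [[0.999, 0.047, 0.001], [0.047, -0.999, 0.0], [0.001, 0.0, -1.0]]
force: [0.2, 0.3, 5.3]
width: 0.0131
```

```bash
python3 -m jog '{"turn":[[0,0,0],[0,0,0],[0,0,0],[0,0,-6],[0,0,-12],[0,0,-18],[0,0,-24],[0,0,-30],[0,0,-31.1],[0,0,-31.1],[0,0,-31.1],[0,0,-31.1],[0,0,-31.1],[0,0,-31.1]],"offset":[[0,0,2],[0,0,6],[0,0,10],[-1,4,10],[-2.5,9,10],[-4,15,10],[-5.5,21,10],[-7,27,10],[-8.25,31.9,8],[-8.25,31.9,4],[-8.25,31.9,0],[-8.25,31.9,-3.5],[-8.25,31.9,-3.5],[-8.25,31.9,-3.5]],"fingers":[1,1,1,1,1,1,1,1,1,1,1,1,1,1]}'
python3 -c "
from h import *
i=camera_info('wrist');im=camera('wrist');cv2.imwrite('pics/w5.png',im);np.save('w5.npy',i['pose'])
o=observe();print(o['tcp_pos'],np.degrees(np.arctan2(o['orientation'][1][0],o['orientation'][0][0])),o['width'])
print(rect(i,mask(im,*ORANGE),.094))
t=camera('top');cv2.imwrite('pics/t5.png',t);print(rect(camera_info('top'),mask(t,*ORANGE),.094))"
```

```text
clock: 5.18
tcp_pos: [0.4718, 0.3487, 0.1073]
orientation: [[0.879, -0.476, 0.001], [-0.476, -0.879, 0.0], [0.0, -0.001, -1.0]]
force: [0.5, -0.1, -0.1]
width: 0.0128
[0.4722869  0.34898408 0.10797642] -28.43190861565652 0.012691090125302453
[(437.3, 283.0, 20.2, 14.8, -64.8), (493.3, 387.6, 50.2, 0.5, -28.4)]
[(356.1, 155.3, 116.7, 65.8, 25.3), (361.1, -19.4, 117.2, 65.5, 43.3), (462.7, 335.1, 51.2, 49.0, 61.5), (725.3, 614.9, 151.5, 57.1, -81.4)]
```

View pics/w5.png

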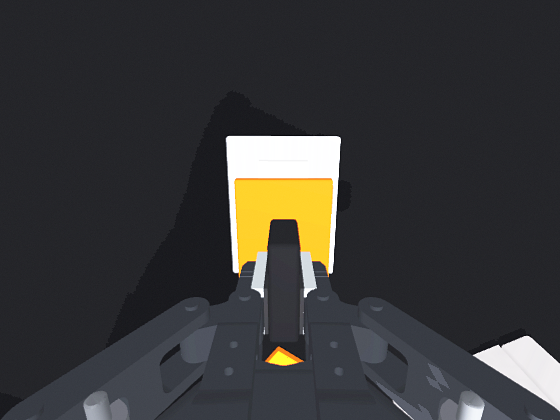

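The cover hangs level over the rest. Its far plate edge runs from (235,179) to (333,179), and the foot's far edge from (227,137) to (340,137). I'll check whether they are aligned.

Run:
```python
from h import *
i=dict(camera_info("wrist"));i["pose"]=np.load("w5.npy")
ax=np.array([np.cos(np.radians(61.5)),np.sin(np.radians(61.5))])
im=cv2.imread("pics/w5.png")
m=mask(im,(10,120,120),(32,255,255),(200,150,360,285));x,y,w,h=cv2.boundingRect(m);print(x,y,w,h)
for n,p,z,L in(("cover",[(x-.5,y-.5),(x+w-.5,y-.5)],.1015,.045),("foot",[(226.5,136.5),(340.5,136.5)],.008,.06)):
    q=ray(i,p,z)[:,:2]; c=q.mean(0); print(n,np.linalg.norm(q[1]-q[0]),(c-ax*L).round(4),(c+ax*L).round(4), np.degrees(np.arctan2(*(q[1]-q[0])[::-1])))
```

```text
234 178 99 100
cover 0.049219607711311335 [0.4729 0.3499] [0.5158 0.429 ] -28.41933549812574
foot 0.08864542151494162 [0.4721 0.3479] [0.5294 0.4534] -28.41600064059302
```

```bash
python3 -m jog '{"turn":[[0,0,0],[0,0,0],[0,0,0],[0,0,0],[0,0,0]],"offset":[[-0.08,-0.1,-1],[-0.08,-0.1,-2],[-0.08,-0.1,-2.4],[-0.08,-0.1,-2.5],[-0.08,-0.1,-2.5]],"fingers":[1,1,1,1,1]}'
```

```text
clock: 5.9
tcp_pos: [0.4699, 0.3469, 0.082]
orientation: [[0.879, -0.476, -0.001], [-0.476, -0.879, -0.001], [-0.0, 0.001, -1.0]]
force: [-4.2, -3.7, 9.0]
width: 0.0133
```

```bash
python3 -m jog '{"turn":[[0,0,0],[0,0,0],[0,0,0],[0,0,0],[0,0,0],[0,0,0],[0,0,0]],"offset":[[0.05,0.05,0.05],[0.05,0.05,0.05],[0.05,0.05,0.1],[0.05,0.05,0.1],[0.05,0.05,4],[0.05,0.05,9],[0,0,15]],"fingers":[1,-1,-1,-1,-1,-1,-1]}'
python3 - <<'E'
from h import *
import time
i=camera_info("wrist");im=camera("wrist");cv2.imwrite("pics/w6.png",im)
print(rect(i,mask(im,(5,120,100),(32,255,255)),.076))
t=camera('top');cv2.imwrite('pics/t6.png',t);print(rect(camera_info('top'),mask(t,*ORANGE),.076))
E
```

```text
clock: 6.78
tcp_pos: [0.4698, 0.3469, 0.2318]
orientation: [[0.88, -0.476, -0.002], [-0.476, -0.88, -0.001], [-0.001, 0.002, -1.0]]
force: [1.2, 0.8, 0.2]
width: 0.0854
[(385.0, 212.6, 105.6, 59.0, 25.1), (472.0, 347.8, 90.6, 50.4, 61.1)]
[(355.7, 157.5, 118.5, 66.8, 25.3), (360.8, -19.9, 119.0, 66.5, 43.3), (469.7, 348.9, 89.8, 48.6, 61.6), (730.6, 623.5, 152.8, 58.0, -81.4)]
```

View pics/w6.png

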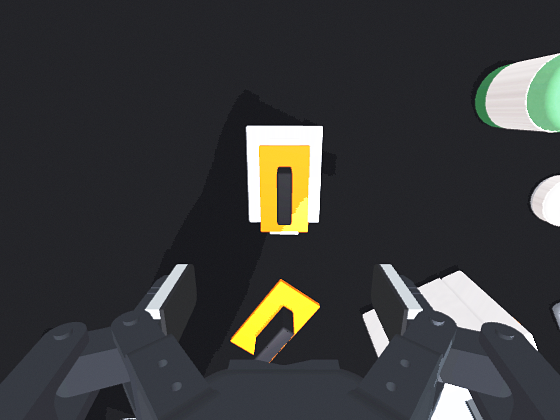

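The cover sits centred and level on the beam: it measures (472, 347.8), against the rest's (471.6, 348.8). Next I look at the slot.

```bash
python3 -m jog '{"turn":[[0,0,6],[0,0,12],[0,0,18],[0,0,24],[0,0,31],[0,0,31],[0,0,31],[0,0,31]],"offset":[[1,-5,3],[2.5,-11,5],[4,-17,5],[5.5,-23,5],[7,-29,5],[7.9,-31.7,5],[7.9,-31.7,5],[7.9,-31.7,5]],"fingers":[-1,-1,-1,-1,-1,-1,-1,-1]}'
python3 - <<'E'
from h import *
i=camera_info("wrist");im=camera("wrist");np.save("w7.npy",i["pose"]);cv2.imwrite("pics/w7.png",im)
t=camera('top');cv2.imwrite('pics/t7.png',t)
cv2.imwrite("pics/c7.png",np.hstack([cv2.resize(im[120:280,240:420],None,fx=3,fy=3,interpolation=0)]))
E
```

```text
clock: 7.88
tcp_pos: [0.5492, 0.0308, 0.2809]
orientation: [[0.999, 0.045, -0.001], [0.045, -0.999, 0.0], [-0.001, -0.0, -1.0]]
force: [0.1, 0.4, -0.0]
width: 0.085
```

View pics/w7.png

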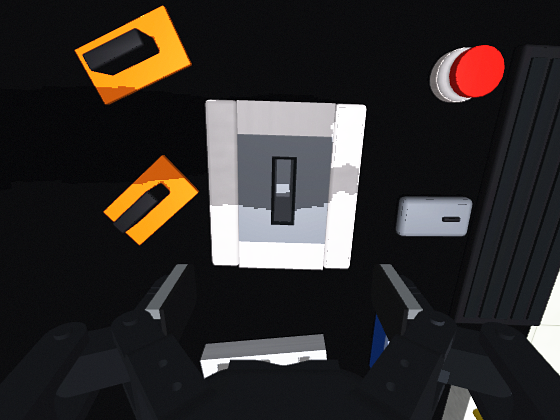

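The slot is open at about (284,190), with its mouth spanning roughly 272–297 by 156–224. I'll measure the mouth in both views.

Run:
```python
from h import *
im=cv2.imread("pics/w7.png");i=dict(camera_info("wrist"));i["pose"]=np.load("w7.npy")
g=cv2.cvtColor(im,cv2.COLOR_BGR2GRAY)
for r in(170,205,215):print(r,g[r,264:305].tolist())
print(g[150:232,284].tolist())
for t in(35,60,75):
    m=np.zeros_like(g);m[148:232,262:306]=(g[148:232,262:306]<t)*255
    print(t,rect(i,m,.13))
t=cv2.imread("pics/t7.png");gt=cv2.cvtColor(t,cv2.COLOR_BGR2GRAY)
print(gt[202,235:295].tolist(),gt[190:216,262].tolist())
for th in(50,70):
    m=np.zeros_like(gt);m[190:216,240:292]=(gt[190:216,240:292]<th)*255
    print(rect(camera_info("top"),m,.13))
print("reader deck",rect(i,mask(im,(0,0,60),(180,60,255),(195,90,375,275)),.13))
```

```text
170 [98, 99, 99, 97, 99, 98, 100, 99, 10, 16, 22, 53, 55, 103, 101, 98, 99, 98, 98, 98, 99, 98, 98, 100, 98, 100, 85, 47, 48, 22, 13, 19, 61, 103, 100, 99, 97, 99, 99, 99, 99]
205 [96, 96, 98, 97, 95, 97, 96, 29, 14, 18, 46, 56, 58, 58, 57, 56, 59, 58, 58, 57, 58, 56, 59, 57, 57, 58, 51, 49, 14, 15, 29, 102, 97, 97, 97, 96, 96, 96, 97, 95, 96]
215 [193, 191, 191, 192, 192, 196, 195, 11, 23, 29, 57, 58, 56, 58, 57, 59, 57, 58, 57, 58, 57, 58, 57, 56, 58, 59, 58, 34, 21, 35, 120, 203, 195, 193, 192, 193, 193, 192, 191, 192, 191]
[101, 99, 99, 101, 100, 105, 82, 21, 11, 50, 100, 100, 100, 98, 97, 99, 100, 98, 99, 99, 99, 100, 99, 97, 98, 98, 98, 98, 98, 97, 98, 98, 95, 88, 204, 206, 203, 202, 202, 201, 202, 204, 211, 108, 95, 98, 82, 59, 57, 58, 57, 57, 58, 58, 58, 58, 59, 59, 57, 57, 57, 58, 57, 60, 58, 57, 58, 60, 58, 58, 62, 34, 26, 21, 12, 193, 191, 188, 189, 189, 187, 187]
35 [(549.2, 32.6, 69.2, 23.5, -89.2)]
60 [(549.2, 32.6, 69.8, 24.0, -89.2)]
75 [(549.5, 32.9, 69.8, 24.4, -88.1)]
[108, 109, 109, 109, 111, 112, 112, 112, 113, 114, 115, 116, 116, 117, 118, 119, 120, 120, 121, 121, 121, 122, 123, 123, 123, 123, 123, 123, 123, 123, 122, 121, 121, 121, 120, 119, 118, 118, 117, 115, 114, 113, 113, 112, 112, 111, 110, 109, 108, 108, 107, 106, 105, 104, 103, 102, 101, 100, 98, 97] [121, 121, 121, 122, 122, 122, 122, 123, 123, 123, 123, 123, 123, 123, 123, 123, 123, 124, 124, 124, 124, 124, 124, 125, 124, 125]
[]
[]
reader deck [(549.0, 32.1, 171.2, 148.6, -89.2)]
```

The slot is at (549.2, 32.5), with the reader yawed about 0.8°, and the mouth measures 24x70 as expected. On to the cassette. I'll part-close the fingers so they clear the neighbouring cassette.

```bash
python3 -m jog '{"turn":[[0,0,2],[0,0,4],[0,0,6],[0,0,7],[0,0,7],[0,0,7],[0,0,7],[0,0,7],[0,0,7]],"offset":[[-1,-5,0],[-2.5,-11,0],[-4,-17,0],[-5.5,-23,0],[-7,-29,0],[-8.2,-33.5,0],[-8.2,-33.5,-2],[-8.2,-33.5,-2],[-8.2,-33.5,-2]],"fingers":[-1,-1,-1,-1,0,0,0,0,0]}'
python3 - <<'E'
from h import *
i=camera_info("wrist");im=camera("wrist");np.save("w8.npy",i["pose"]);cv2.imwrite("pics/w8.png",im)
print("green",rect(i,mask(im,*GREEN),.136),"yellow",rect(i,mask(im,(22,120,120),(35,255,255)),.136))
o=observe();print(o['tcp_pos'],np.degrees(np.arctan2(o['orientation'][1][0],o['orientation'][0][0])),o['width'])
E
```

```text
clock: 9.1
tcp_pos: [0.468, -0.3036, 0.2618]
orientation: [[0.986, 0.168, 0.0], [0.168, -0.986, 0.0], [0.0, 0.0, -1.0]]
force: [-0.3, 0.1, 0.3]
width: 0.0423
green [(470.7, -306.5, 42.4, 15.1, -80.7)] yellow [(533.7, -297.0, 45.6, 19.4, -73.1)]
[ 0.46817502 -0.30378389  0.26205761] 9.684101999333466 0.042932786920187246
```

View pics/w8.png

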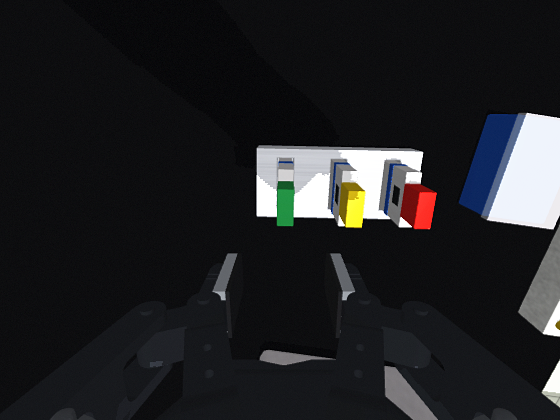

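The green head is at (285,205), at the end well, with yellow and red to its right. After allowing for the visible side face, its centre is about (470.8, -309).

```bash
python3 -m jog '{"turn":[[0,0,-0.3],[0,0,-0.3],[0,0,-0.3],[0,0,-0.3]],"offset":[[0.25,-0.5,-3],[0.25,-0.5,-8],[0.25,-0.5,-8],[0.25,-0.5,-8]],"fingers":[0,0,0,0]}'
python3 - <<'E'
from h import *
i=camera_info("wrist");im=camera("wrist");np.save("w9.npy",i["pose"]);cv2.imwrite("pics/w9.png",im)
m=mask(im,(45,100,20),(85,255,255));print("green",rect(i,m,.136))
x,y,w,h=cv2.boundingRect(m);print(x,y,w,h);g=im[:,x+w//2];print(g[y-3:y+h+3].tolist())
o=observe();print(o['tcp_pos'],np.degrees(np.arctan2(o['orientation'][1][0],o['orientation'][0][0])),o['width'])
E
```

```text
clock: 9.65
tcp_pos: [0.471, -0.3097, 0.1833]
orientation: [[0.987, 0.162, 0.002], [0.162, -0.987, -0.001], [0.001, 0.001, -1.0]]
force: [0.6, -0.1, 1.1]
width: 0.0428
green [(470.7, -306.2, 45.2, 15.9, -81.4)]
271 195 24 64
[[248, 248, 248], [252, 250, 252], [240, 242, 237], [82, 136, 63], [55, 123, 27], [58, 125, 30], [60, 125, 32], [60, 126, 33], [59, 125, 32], [60, 126, 32], [61, 128, 33], [60, 128, 32], [60, 128, 33], [59, 127, 32], [60, 128, 32], [57, 125, 31], [65, 139, 32], [93, 191, 47], [101, 204, 54], [101, 203, 54], [99, 201, 51], [99, 202, 51], [101, 202, 51], [101, 202, 52], [100, 202, 51], [99, 201, 49], [99, 201, 50], [99, 200, 50], [97, 198, 49], [101, 201, 52], [98, 199, 50], [100, 201, 52], [99, 199, 50], [99, 201, 52], [97, 200, 50], [97, 201, 52], [96, 199, 49], [97, 200, 49], [96, 198, 50], [96, 199, 49], [98, 200, 51], [98, 201, 52], [97, 200, 51], [98, 199, 50], [98, 200, 51], [99, 201, 50], [98, 201, 50], [97, 199, 48], [98, 200, 50], [97, 198, 49], [98, 199, 49], [97, 197, 48], [98, 198, 49], [97, 198, 49], [96, 198, 51], [95, 198, 50], [95, 198, 48], [95, 198, 49], [95, 198, 50], [97, 200, 50], [95, 199, 48], [96, 199, 50], [96, 198, 48], [95, 199, 49], [98, 205, 49], [72, 143, 38], [27, 34, 21], [22, 17, 19], [23, 21, 21], [24, 22, 21]]
[ 0.47140307 -0.31010863  0.18377785] 9.319180388367924 0.042774582933881464
```

Run:
```python
from h import *
i=dict(camera_info("wrist"));i["pose"]=np.load("w9.npy");im=cv2.imread("pics/w9.png")
print("top face",rect(i,mask(im,(45,100,165),(85,255,255)),.136))
```

```text
top face [(471.5, -310.2, 34.3, 14.9, -81.3)]
```

```bash
python3 -m jog '{"turn":[[0,0,-0.5],[0,0,-0.5],[0,0,-0.5],[0,0,-0.5],[0,0,-0.5],[0,0,-0.5],[0,0,-0.5],[0,0,-0.5]],"offset":[[0.03,0,-4],[0.03,0,-7],[0.03,0,-7.8],[0.03,0,-7.8],[0.03,0,-7.8],[0.03,0,-7.8],[0.03,0,-7.8],[0.03,0,-7.8]],"fingers":[0,0,0,0,1,1,1,1]}'
```

```text
clock: 10.7
tcp_pos: [0.4714, -0.3105, 0.1051]
orientation: [[0.988, 0.153, 0.002], [0.153, -0.988, -0.002], [0.002, 0.002, -1.0]]
force: [-0.8, 0.3, 6.6]
width: 0.0153
```

```bash
python3 -m jog '{"turn":[[0,0,0],[0,0,0],[0,0,0],[0,0,0],[0,0,0],[0,0,-2],[0,0,-4],[0,0,-6],[0,0,-8],[0,0,-8],[0,0,-8],[0,0,-8],[0,0,-8],[0,0,-8]],"offset":[[0,0,2],[0,0,6],[0,0,10],[0,0,14],[0,0,16],[1.5,5,16],[2.5,11,16],[4,17,16],[5.5,23,16],[7,29,16],[7.8,33,16],[7.8,34.3,16],[7.8,34.3,14.5],[7.8,34.3,14.5]],"fingers":[1,1,1,1,1,1,1,1,1,1,1,1,1,1]}'
python3 - <<'E'
from h import *
for n in("wrist","scene"):
    cv2.imwrite(f"pics/{n}10.png",camera(n))
i=camera_info("wrist");np.save("w10.npy",i["pose"])
o=observe();print(o['tcp_pos'],np.degrees(np.arctan2(o['orientation'][1][0],o['orientation'][0][0])),o['width'])
a=cv2.imread("pics/wrist10.png")[100:400,160:420];b=cv2.imread("pics/scene10.png")[120:260,230:350]
cv2.imwrite("pics/c10.png",np.hstack([cv2.resize(a,(450,520)),cv2.resize(b,(340,520))]))
E
```

```text
clock: 12.45
tcp_pos: [0.5469, 0.0321, 0.2466]
orientation: [[1.0, 0.012, -0.003], [0.012, -1.0, -0.001], [-0.003, 0.001, -1.0]]
force: [0.4, 0.6, -0.2]
width: 0.0152
[0.54771989 0.03196322 0.24782186] 0.6702379312600044 0.014911644653522516
```

View pics/wrist10.png

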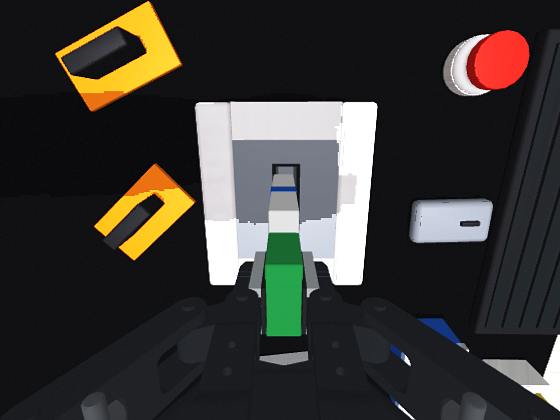

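The cassette hangs upright over the slot. Its foot edge is near row 174, the band is at about (284,188), and the slot's +y end shows at row 164, columns 272–300. I'll measure the band and foot against the slot.

Run:
```python
from h import *
im=cv2.imread("pics/wrist10.png");i=dict(camera_info("wrist"));i["pose"]=np.load("w10.npy")
g=cv2.cvtColor(im,cv2.COLOR_BGR2GRAY)
print("col284",[(r,im[r,284].tolist()) for r in range(160,194)])
for r in(169,171,173,176,178,182):print(r,g[r,266:306].tolist())
zf=.2472-.099
b=mask(im,(105,120,50),(130,255,255),(255,170,315,210))
ys,xs=np.nonzero(b);print("blue box",xs.min(),xs.max(),ys.min(),ys.max())
lo=ray(i,[(xs.min()-.5,ys.min()-.5),(xs.max()+.5,ys.min()-.5)],zf+.044)
hi=ray(i,[(xs.min()-.5,ys.max()+.5),(xs.max()+.5,ys.max()+.5)],zf+.056)
print(lo.round(4).tolist(),hi.round(4).tolist())
print("head",rect(i,mask(im,(45,100,145),(85,255,255),(240,225,330,345)),zf+.13))
```

```text
col284 [(160, [135, 124, 118]), (161, [136, 123, 118]), (162, [138, 127, 121]), (163, [113, 102, 99]), (164, [30, 27, 26]), (165, [17, 16, 14]), (166, [70, 65, 61]), (167, [134, 125, 119]), (168, [135, 125, 119]), (169, [132, 123, 117]), (170, [134, 124, 118]), (171, [133, 124, 118]), (172, [132, 124, 118]), (173, [133, 120, 117]), (174, [147, 144, 141]), (175, [153, 153, 152]), (176, [153, 152, 152]), (177, [153, 151, 151]), (178, [152, 151, 150]), (179, [153, 152, 152]), (180, [152, 151, 151]), (181, [153, 152, 152]), (182, [154, 153, 153]), (183, [152, 153, 152]), (184, [154, 153, 153]), (185, [154, 157, 157]), (186, [143, 107, 91]), (187, [130, 56, 24]), (188, [128, 52, 16]), (189, [129, 53, 20]), (190, [125, 46, 12]), (191, [183, 119, 85]), (192, [156, 153, 153]), (193, [152, 152, 154])]
169 [122, 122, 123, 121, 125, 121, 37, 20, 20, 27, 68, 70, 112, 125, 123, 124, 123, 123, 122, 123, 122, 123, 123, 125, 123, 125, 124, 89, 59, 63, 40, 20, 21, 31, 103, 125, 122, 122, 123, 123]
171 [122, 121, 122, 121, 124, 122, 39, 18, 21, 29, 66, 66, 98, 125, 123, 123, 123, 122, 123, 123, 123, 1
[... 340 characters left out ...]
, 153, 151, 152, 151, 152, 153, 152, 151, 152, 153, 153, 151, 151, 154, 151, 98, 59, 61, 39, 21, 19, 31, 101, 125, 124, 122, 122, 121]
178 [122, 120, 121, 122, 122, 119, 67, 115, 155, 153, 151, 152, 152, 152, 152, 153, 152, 152, 151, 152, 151, 151, 152, 153, 152, 153, 154, 150, 58, 61, 39, 19, 21, 38, 130, 121, 122, 121, 122, 121]
182 [122, 121, 122, 120, 121, 122, 126, 152, 153, 150, 152, 152, 151, 152, 151, 152, 152, 152, 153, 151, 152, 152, 151, 151, 152, 153, 153, 151, 98, 58, 38, 18, 20, 37, 129, 122, 122, 120, 122, 122]
blue box 270 296 186 193
[[0.5386, 0.0623, 0.1922], [0.5567, 0.0625, 0.1922]] [[0.5391, 0.06, 0.2042], [0.5562, 0.0602, 0.2042]]
head [(548.4, 31.8, 34.9, 15.5, -89.3)]
```

Run:
```python
from h import *
i=dict(camera_info("wrist"));i["pose"]=np.load("w10.npy");zf=.2472-.099
for n,r,a,b,z in(("slot outer",171,271.7,299.8,.13),("foot",175,272.7,293.3,zf),("foot178",178,272.7,293.6,zf+.008),("band",189,270.0,297,zf+.05)):
    q=ray(i,[(a,r),(b,r)],z);print(n,(q*1000).round(1).tolist(),"mid",(q.mean(0)*1000).round(1),"w",((q[1]-q[0])[0]*1000).round(1))
print("slot end y",ray(i,[(284,163.4)],.13)*1000,"foot y",ray(i,[(284,173.6)],zf)*1000)
```

```text
slot outer [[537.7, 60.4, 130.0], [562.0, 60.7, 130.0]] mid [549.9  60.6 130. ] w 24.3
foot [[539.2, 60.6, 148.2], [555.9, 60.8, 148.2]] mid [547.5  60.7 148.2] w 16.7
foot178 [[539.5, 59.8, 156.2], [555.9, 60.0, 156.2]] mid [547.7  59.9 156.2] w 16.4
band [[539.2, 61.4, 198.2], [556.8, 61.6, 198.2]] mid [548.   61.5 198.2] w 17.6
slot end y [[548.28775806  67.15761562 130.        ]] foot y [[548.33747402  61.85954154 148.2       ]]
```

```bash
python3 -m jog '{"turn":[[0,0,0],[0,0,0],[0,0,0],[0,0,0]],"offset":[[0.2,0.05,-0.8],[0.2,0.05,-1.3],[0.2,0.05,-1.3],[0.2,0.05,-1.3]],"fingers":[1,1,1,1]}'
python3 - <<'E'
from h import *
i=camera_info("wrist");im=camera("wrist");np.save("w11.npy",i["pose"]);cv2.imwrite("pics/w11.png",im)
o=observe();print(o['tcp_pos'],o['orientation'][2],o['width'])
g=cv2.cvtColor(im,cv2.COLOR_BGR2GRAY)
print([(r,int(g[r,284])) for r in range(158,182)])
for r in range(166,182,2):print(r,g[r,266:306].tolist())
E
```

```text
clock: 13.05
tcp_pos: [0.5503, 0.0338, 0.2354]
orientation: [[1.0, 0.014, 0.0], [0.014, -1.0, -0.0], [0.0, 0.0, -1.0]]
force: [0.5, -0.1, -0.0]
width: 0.0148
[0.55036743 0.03385242 0.23546946] [ 2.42353020e-04 -1.21787231e-05 -9.99999971e-01] 0.015410178152142288
[(158, 124), (159, 123), (160, 124), (161, 124), (162, 124), (163, 122), (164, 123), (165, 123), (166, 126), (167, 131), (168, 36), (169, 16), (170, 12), (171, 125), (172, 124), (173, 122), (174, 144), (175, 152), (176, 154), (177, 153), (178, 152), (179, 152), (180, 152), (181, 152)]
166 [124, 125, 127, 125, 125, 126, 125, 126, 125, 126, 125, 126, 126, 124, 124, 124, 126, 124, 126, 124, 126, 125, 124, 125, 125, 125, 125, 125, 126, 125, 124, 124, 123, 123, 124, 123, 124, 123, 123, 123]
168 [120, 46, 31, 34, 34, 34, 35, 34, 35, 33, 33, 34, 34, 34, 33, 34, 34, 33, 36, 34, 35, 36, 34, 34, 34, 35, 34, 34, 35, 37, 79, 126, 125, 125, 124, 123, 123, 124, 123, 123]
170 [121, 39, 19, 21, 19, 17, 18, 18, 15, 13, 13, 12, 12, 11, 13, 13, 12, 11, 12, 13, 13, 13, 12, 15, 16, 19, 20, 20, 20, 26, 78, 127, 123, 124, 124, 123, 121, 124, 122, 
[... 276 characters left out ...]
, 144, 144, 144, 145, 143, 145, 142, 126, 127, 126, 12, 18, 26, 78, 128, 124, 124, 124, 123, 124, 125, 123, 125]
176 [122, 65, 19, 21, 26, 56, 69, 123, 155, 154, 152, 152, 153, 153, 152, 153, 151, 153, 154, 152, 153, 152, 152, 153, 153, 155, 150, 72, 13, 26, 77, 126, 123, 123, 121, 122, 123, 121, 123, 123]
178 [122, 65, 19, 20, 25, 56, 71, 131, 155, 152, 151, 151, 153, 153, 152, 152, 152, 152, 152, 153, 154, 151, 151, 151, 153, 152, 155, 151, 9, 29, 102, 126, 123, 122, 121, 122, 122, 123, 122, 122]
180 [121, 64, 19, 22, 23, 55, 84, 155, 154, 153, 153, 152, 152, 152, 151, 153, 153, 152, 152, 152, 152, 154, 152, 153, 152, 153, 154, 152, 58, 27, 103, 124, 122, 121, 121, 121, 122, 121, 121, 121]
```

Run:
```python
from h import *
i=dict(camera_info("wrist"));i["pose"]=np.load("w11.npy");zf=.2354-.099
for n,r,a,b,z in(("slot outer",175,266.9,296.0,.13),("foot176",176,272.8,293.0,zf),("foot180",180,272.3,293.9,zf+.008)):
    q=ray(i,[(a,r),(b,r)],z);print(n,"mid",(q.mean(0)*1000).round(1),"w",((q[1]-q[0])[0]*1000).round(1))
print("slot end y",ray(i,[(284,167.5)],.13)*1000,"foot y",ray(i,[(284,173.7)],zf)*1000)
```

```text
slot outer mid [548.9  61.4 130. ] w 24.1
foot176 mid [550.1  61.9 136.4] w 16.3
foot180 mid [550.3  60.4 144.4] w 16.9
slot end y [[550.92200867  67.68714141 130.        ]] foot y [[550.96496512  63.78730927 136.4       ]]
```

```bash
python3 -m jog '{"turn":[[0,0,0],[0,0,0],[0,0,0],[0,0,0]],"offset":[[-0.12,-0.1,0],[-0.12,-0.1,-0.2],[-0.12,-0.1,-0.2],[-0.12,-0.1,-0.2]],"fingers":[1,1,1,1]}'
python3 - <<'E'
from h import *
i=camera_info("wrist");im=camera("wrist");np.save("w12.npy",i["pose"]);cv2.imwrite("pics/w12.png",im)
o=observe();print(o['tcp_pos'],o['orientation'][2],o['width'])
g=cv2.cvtColor(im,cv2.COLOR_BGR2GRAY)
print([(r,int(g[r,284])) for r in range(158,182)])
for r in range(172,182,2):print(r,g[r,266:306].tolist())
E
```

```text
clock: 13.6
tcp_pos: [0.5491, 0.0328, 0.2333]
orientation: [[1.0, 0.014, -0.0], [0.014, -1.0, -0.0], [-0.0, 0.0, -1.0]]
force: [-0.4, -0.2, -1.2]
width: 0.0147
[0.54909806 0.03285569 0.23331757] [ 4.24793968e-05 -2.23086700e-05 -9.99999999e-01] 0.015176442137831059
[(158, 124), (159, 123), (160, 124), (161, 124), (162, 123), (163, 122), (164, 122), (165, 124), (166, 129), (167, 78), (168, 23), (169, 14), (170, 65), (171, 124), (172, 123), (173, 122), (174, 144), (175, 153), (176, 153), (177, 151), (178, 152), (179, 152), (180, 153), (181, 153)]
172 [123, 124, 92, 17, 20, 25, 46, 65, 65, 84, 127, 123, 125, 125, 124, 125, 125, 125, 123, 124, 125, 123, 123, 124, 124, 89, 61, 62, 29, 19, 18, 40, 132, 125, 123, 123, 123, 126, 123, 123]
174 [122, 121, 92, 15, 21, 24, 45, 69, 108, 129, 146, 145, 144, 143, 144, 144, 144, 144, 144, 143, 143, 144, 143, 145, 144, 128, 124, 56, 29, 19, 20, 38, 132, 125, 125, 123, 123, 123, 121, 123]
176 [123, 122, 92, 18, 20, 24, 53, 126, 154, 154, 153, 153, 151, 152, 153, 153, 153, 152, 153, 153, 152, 153, 152, 152, 153, 154, 152, 100, 24, 20, 17, 38, 129, 122, 121, 121, 122, 122, 123, 122]
178 [121, 123, 92, 18, 20, 23, 59, 131, 155, 153, 152, 153, 152, 153, 153, 153, 152, 153, 152, 153, 153, 152, 153, 153, 153, 152, 155, 152, 21, 17, 19, 40, 130, 123, 122, 122, 122, 122, 122, 123]
180 [122, 124, 119, 16, 22, 21, 58, 157, 156, 152, 153, 153, 153, 153, 153, 152, 151, 153, 153, 152, 153, 152, 152, 151, 151, 153, 155, 151, 61, 16, 18, 40, 129, 123, 121, 121, 122, 122, 122, 122]
```

Aligned: at row 176 the slot's midpoint is column 282.75 and the foot's is 282.85. Now I descend, watching the force.

```bash
python3 -m jog '{"turn":[[0,0,0],[0,0,0],[0,0,0],[0,0,0],[0,0,0]],"offset":[[0,0,-0.5],[0,0,-1],[0,0,-1.5],[0,0,-2],[0,0,-2]],"fingers":[1,1,1,1,1]}'
```

```text
clock: 14.28
tcp_pos: [0.5487, 0.0328, 0.2127]
orientation: [[1.0, 0.014, -0.001], [0.014, -1.0, -0.0], [-0.001, 0.0, -1.0]]
force: [0.5, -0.2, -0.4]
width: 0.0155
```

Free entry, with no contact force. Continuing most of the way down.

```bash
python3 -m jog '{"turn":[[0,0,0],[0,0,0],[0,0,0],[0,0,0],[0,0,0],[0,0,0]],"offset":[[0,0,-0.8],[0,0,-1.6],[0,0,-2.4],[0,0,-3],[0,0,-3],[0,0,-3]],"fingers":[1,1,1,1,1,1]}'
python3 - <<'E'
from h import *
i=camera_info("wrist");im=camera("wrist");np.save("w13.npy",i["pose"]);cv2.imwrite("pics/w13.png",im)
s=camera("scene");cv2.imwrite("pics/s13.png",s)
o=observe();print(o['tcp_pos'],o['force'],o['moment'],o['width'])
a=cv2.resize(im[130:350,220:350],None,fx=2.5,fy=2.5,interpolation=0);b=cv2.resize(s[150:260,235:340],(525,550),interpolation=0)
cv2.imwrite("pics/c13.png",np.hstack([a,b])[:,:800]);print(a.shape,b.shape)
print([(r,im[r,283].tolist()) for r in range(150,200)])
E
```

```text
clock: 15.02
tcp_pos: [0.5492, 0.0328, 0.1835]
orientation: [[1.0, 0.014, 0.0], [0.014, -1.0, 0.0], [0.0, -0.0, -1.0]]
force: [0.6, -0.4, -1.0]
width: 0.0148
[0.54933774 0.03286217 0.18364393] [ 0.25175137 -1.08243205 -1.17696627] [-0.02396043 -0.00210592  0.00870188] 0.015182624535288935
(550, 325, 3) (550, 525, 3)
[(150, [139, 129, 125]), (151, [132, 122, 116]), (152, [135, 126, 120]), (153, [135, 124, 118]), (154, [136, 126, 120]), (155, [134, 125, 119]), (156, [134, 123, 120]), (157, [135, 123, 119]), (158, [135, 123, 120]), (159, [135, 124, 120]), (160, [135, 124, 118]), (161, [135, 124, 118]), (162, [136, 124, 118]), (163, [135, 124, 118]), (164, [134, 122, 116]), (165, [135, 123, 117]), (166, [137, 124, 119]), (167, [132, 123, 117]), (168, [133, 123, 118]), (169, [134, 123, 118]), (170, [133, 123, 117]), (171, [134, 124, 118]), (172, [132, 122, 116]), (173, [132, 120, 116]), (174, [132, 122, 118]), (175, [133, 121, 117]), (176, [133, 121, 118]), (177, [133, 121, 118]), (178, [135, 123, 117]), (179, [136, 125, 119]), (180, [82, 74, 70]), (181, [27, 25, 23]), (182, [20, 19, 16]), (183, [12, 10, 8]), (184, [156, 155, 155]), (185, [158, 159, 162]), (186, [143, 108, 91]), (187, [129, 54, 23]), (188, [127, 50, 15]), (189, [127, 51, 16]), (190, [125, 46, 12]), (191, [181, 117, 83]), (192, [154, 153, 152]), (193, [152, 152, 154]), (194, [153, 151, 151]), (195, [153, 152, 153]), (196, [153, 151, 152]), (197, [153, 152, 154]), (198, [153, 151, 152]), (199, [154, 151, 154])]
```

View pics/c13.png

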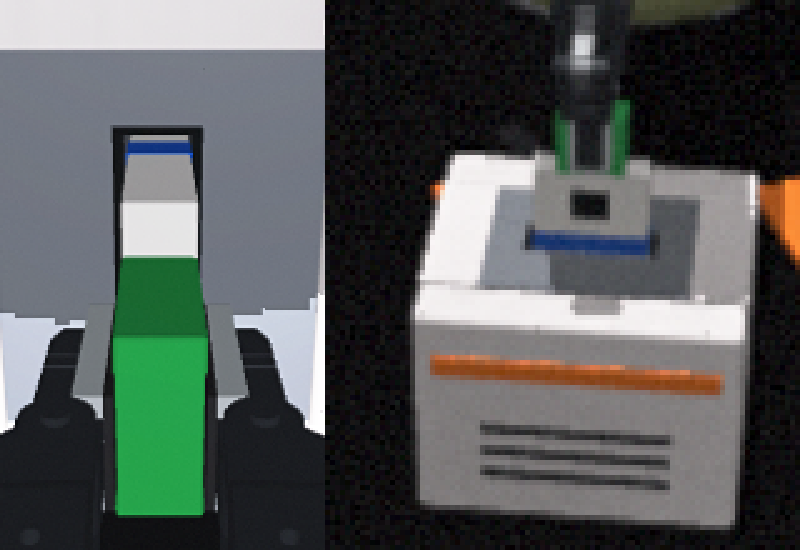

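The cassette is in the slot with an even gap either side, and the whole band still shows above the rim. I'll compute the band height from the rays at the cassette's face.

Run:
```python
from h import *
i=dict(camera_info("wrist"));i["pose"]=np.load("w13.npy")
def zat(i,px,ax,v):
    a=ray(i,[px],0)[0];C=np.array(i["pose"])[:3,3];t=(v-C[ax])/(a-C)[ax];return (C+t*(a-C))[2]
for r in(185.6,190.8): print("wrist",r,[round(zat(i,(283,r),1,y)*1000,1) for y in(.0618,.0628,.0638)])
# deck reference: slot +y outer end row
print("slot end",ray(i,[(283,179.5)],.13)*1000)
# scene: band on +x face (x=.5492+.008), blue rows
s=cv2.imread("pics/s13.png");si=camera_info("scene")
m=mask(s,(105,130,60),(130,255,255),(265,185,345,215));ys,xs=np.nonzero(m)
for c in range(xs.min()+3,xs.max()-2,4):
    col=s[192:206,c].astype(int);b=col[:,0]-col[:,2]; w=np.clip(b/b.max(),0,1);print(c,192+(w*np.arange(14)).sum()/w.sum(),"h",w.sum(), "zmid",round(zat(si,(c,192+(w*np.arange(14)).sum()/w.sum()),0,.5572)*1000,1),end="; ")
```

```text
wrist 185.6 [np.float64(121.6), np.float64(125.8), np.float64(130.1)]
wrist 190.8 [np.float64(136.1), np.float64(140.0), np.float64(144.0)]
slot end [[549.07906445  67.8946555  130.        ]]
279 198.7246376811594 h 3.8333333333333335 zmid 132.2; 283 198.64133738601825 h 3.5760869565217397 zmid 133.5; 287 198.7492537313433 h 3.895348837209303 zmid 134.1; 291 199.1597444089457 h 3.6395348837209305 zmid 133.7; 295 199.34285714285716 h 3.6206896551724137 zmid 134.1;
```

The three estimates of the band's middle are 134.5 mm from the arm's pose, 133.7 from the scene camera and about 133 from the wrist camera. So I go down 0.42 cm.

```bash
python3 -m jog '{"turn":[[0,0,0],[0,0,0],[0,0,0],[0,0,0]],"offset":[[0,0,-0.3],[0,0,-0.42],[0,0,-0.42],[0,0,-0.42]],"fingers":[1,1,1,1]}'
python3 - <<'E'
from h import *
im=camera("wrist");s=camera("scene");t=camera("top");cv2.imwrite("pics/s14.png",s)
o=observe();print(o['clock'],o['tcp_pos'],o['force'],o['moment'],o['width'])
ti=camera_info("top");print("cover",[r for r in rect(ti,mask(t,*ORANGE),.076) if abs(r[1]-349)<30])
print("spares",rect(ti,mask(t,(22,120,120),(35,255,255),(380,200,425,225)),.136),rect(ti,mask(t,(0,150,120),(4,255,255),(380,175,425,200)),.136))
print([(r,im[r,283].tolist()) for r in range(176,194)])
a=cv2.resize(im[130:350,220:350],None,fx=2.5,fy=2.5,interpolation=0);b=cv2.resize(s[150:260,235:430],(475,550),interpolation=0)
cv2.imwrite("pics/c14.png",np.hstack([a,b]))
E
```

```text
clock: 15.62
tcp_pos: [0.5491, 0.0328, 0.1791]
orientation: [[1.0, 0.014, 0.0], [0.014, -1.0, -0.0], [0.0, 0.0, -1.0]]
force: [0.5, -0.1, -0.7]
width: 0.0152
15.775 [0.54911647 0.03284195 0.17914404] [ 0.78670054  0.65653117 -1.69052298] [-0.01710924 -0.03699725  0.00094855] 0.015068699415838244
cover [(469.9, 349.0, 90.3, 48.7, 61.9)]
spares [(533.0, -299.8, 37.5, 17.3, -79.7)] [(596.7, -290.3, 37.2, 16.2, -80.4)]
[(176, [127, 115, 112]), (177, [129, 117, 114]), (178, [126, 115, 110]), (179, [128, 117, 112]), (180, [128, 117, 111]), (181, [136, 124, 118]), (182, [34, 32, 29]), (183, [17, 16, 14]), (184, [15, 13, 13]), (185, [76, 79, 79]), (186, [137, 101, 83]), (187, [124, 53, 22]), (188, [122, 49, 15]), (189, [122, 50, 17]), (190, [121, 45, 14]), (191, [174, 113, 79]), (192, [148, 147, 146]), (193, [145, 145, 146])]
```

View pics/c14.png

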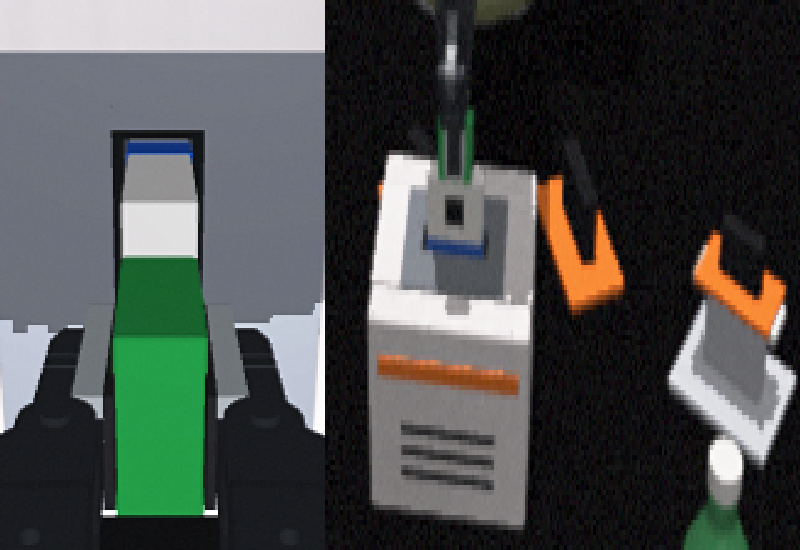

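The band straddles the rim, the cassette is free and centred, and the cover is still balanced on the rest. Handing in.

```bash
python3 -c "
from cell import *
print(ctrl.hand_in())"
```

```text
the job is handed in; nothing more can be done
None
```

The job is done and handed in at about 15.8 s of the 64 s allowed; the hand-in gives no verdict.

- **Cover:** I lifted the smallest orange cover, the 50 x 90 mm one on the reader, and set it level on the rest. It measured within about 1 mm of the rest's centre from the wrist camera and 2 mm from the top camera. It was still there at the end.
- **Cassette:** I took the green-headed cassette and lowered it upright into the slot. It is still held, with the fingers at 15 mm and forces under about 2 N, so it isn't jammed.
- **Depth:** By the arm's own position, the middle of the blue band is at 130.1 mm, against the rim at 130 mm. Before the final 4.2 mm lowering, the camera estimates were 0.8–1.5 mm lower than that reading, so the band could be up to about 1 mm too deep.
- **Other things:** The yellow and red cassettes measured exactly where they were at the start. I didn't re-measure the bottle, mouse, jar and tip box, but nothing came near them.
- **Mid-job error:** One alignment measurement over the slot paired a picture with a pose read slightly later, so it was about 1 mm off. I re-measured closer in and corrected it before insertion.

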